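# Hold the bench drill's key switch on

### The job

Take the orange key out of the key stand and push it into the keyway of the bench drill's key switch, wiggling it past the sticky pins until it is fully home, then turn it clockwise a quarter turn to the stop. The switch springs back, so finish while still gripping the key and holding it turned: do not let go at the end. Leave the other two keys, the roll of tape, the jar and the mug where they are.

Things in the scene. Friction and masses are not known exactly. Their poses are not given: they have to be found in the camera images.
- key_orange_bow (a point): Centre of the orange plastic bow (grip) of the key to use: 10 (x) x 36 (y) x 34 mm high. z up. The key stands upright in one of the stand's three pockets. Grip it from above across the 10 mm thickness (along x). This point is 72 mm above the key's lower end, 17 mm above the bow's underside.
- key_orange: The orange key, 89 mm tall, 60 g; origin at the centre of its lower end, axes as its bow. Bottom: a flat steel bit 6 (x) x 24 (y) x 22 mm high, lower corners rounded at 4 mm; above it a round shank, diameter 6, 33 mm long; then the bow. Looks the same after a half turn about z and fits the keyway either way round.
- keyway (a point): Centre of the keyway's mouth, z up, 76 mm above the bench, on the brass nose of the switch. Slot 8 mm wide along x, 26 mm long along y, mouth flared by 4 mm all round at 45 degrees. The key goes in upright, wide side of its bit along y. The top 16 mm of the slot are fixed; below, the turning barrel carries on with the same slot to a floor 43 mm below this point.
- switch: Key switch: green box 130 x 130 x 60 mm with a grey top, fixed, origin at the centre of its underside, axes as the keyway; brass nose 44 (x) x 56 (y) x 16 mm on top. Key fully home: bit on the slot's floor, bow centre 29 mm above the keyway's mouth. The key can turn only when less than 5 mm from there, with its whole bit below the fixed slot.
- barrel (a joint): Turn of the barrel, rad: 0 at rest, growing clockwise from above, stop at 1.65. A white pointer on the grey top points to the red dot (keyway -x) at 0, to the green dot (+y) at a quarter turn. A spring turns it back when let go: about 0.1 N m to hold at a quarter turn. The bit has about 0.1 rad of play, so turn the key by about 1.7 rad to reach the stop.
- pin_a (a joint): Sticky pin at the +y end of the slot, 9 mm below the mouth: travel in m, about 0 at the start (it stands 3 mm into the slot), 0.003 when pushed clear. It stays where it is pushed. Pressing the key straight past both pins takes about 15 N; about 10 N if it is rocked about 1 mm to and fro along y while pressing.
- pin_b (a joint): The like pin at the -y end of the slot, 11 mm below the mouth; also grows as it is pushed out of the slot.
- stand: Wooden key stand, a fixed block 60 (x) x 230 (y) x 40 mm high; origin at the centre of its underside. Three pockets 9 x 27 mm, 30 mm deep, at y = -70, 0 and +70 mm hold the keys upright on a floor 10 mm above the bench, the keys' axes parallel to the stand's. Lift a key by 35 mm to clear the block, 95 mm to clear the other keys' tops.
- key_blue_bow (a point): Centre of the bow of the blue key, same shape as the orange one, in another pocket. Not to be used.
- key_black_bow (a point): Centre of the bow of the black key, same shape as the orange one, in another pocket. Not to be used.
- tape: Yellow roll of tape lying flat, 68 mm across, 24 mm high; origin at the centre of its underside.
- jar: Amber jar with a steel cap, 64 mm across, 85 mm high; origin at the centre of its underside.
- mug: Blue mug, 72 mm across, 75 mm high; origin at the centre of its underside.
There are look-alikes about, which are no part of the job. Several things have the shape of the switch; the one meant has the colours described above. Leave any red look-alike of the key_orange alone.

How it is judged:
By the outcome, as a careful person would: the job done as asked, in the order asked, and still so for the second after the job is handed in, while the arm keeps its last pose, push and grip.
It also fails if it takes over 48 s, if anything falls off the work surface, if the arm or the gripper's body presses on something with over 40 N, if the wrist force passes 120 N, or if a joint passes its speed limit or range.

### The arm

A 6-joint arm with a two-finger parallel gripper is mounted at the origin on the work surface. World frame = base frame: x ahead of the robot, y to its left, z up, the work surface at z = 0. Lengths are in m, angles in degrees, forces in N, time in s.
With the tool pointing down it reaches from about 0.25 to 0.725 m from the base axis. Payload 9.7 kg.
Tool frame: the origin (TCP) lies at the very end of the fingers, on their centre line; the grasp point (between the pads) lies 19 mm behind it; z points along the fingers, y is the line along which they close (so a half turn about z gives the same grasp; the last joint's range is limited). The gripper opens to 85 mm and grips with 20 to 120 N. Pads are 22 mm wide; open, the fingers measure 114 mm over their backs; the gripper's body (76 mm by 85 mm) begins 54 mm behind the grasp point. The pads swing forward as they close: fully open they stand 13 mm farther back than shut.
Start: joints at [77.12, 4.979, 10.078, 95.1, 0, 90], TCP at [0.123, 0.536, 0.231] pointing down, gripper open.
Joint ranges: [-179.16, 179.16], [-48.56, 103.87], [-65.8, 70.77], [-126.05, 130.52], [-82.76, 87.17], [-180, 180]. Speed limits (degrees/s): [127.2, 127.2, 147.25, 180, 180, 180].

### API

Orientations are given as [roll, pitch, yaw] about the fixed x, y, z axes, in that order (R = Rz(yaw) Ry(pitch) Rx(roll)).
In Python, from workcell import bot, viewer, finder gives the robot as it stands. The module is installed in compiled form; this text tells all that it offers.
- The arm moves only by the shell command python3 -m inch 'ROWS' [FORCE]. ROWS is JSON, a list that holds one entry, the list of rows, each a list of 7 numbers: the opening in per cent of the stroke, from 0 (shut) to 100 (fully open), then the shift along the tool's x, y, z in mm, then the turn, a rotation vector about the tool's x, y, z in degrees. In form: [[[grip, tx, ty, tz, ax, ay, az], ...]]. A call has 1 to 8 rows; each row shifts and turns the commanded pose from where the row before left it, along the tool's axes as they then stand; what a row does not reach is not made up. A row lasts 1/8 s, in which the tool goes at most 62.5 mm and 10.7 degrees, less where a joint would pass 70% of its speed; a pose out of reach is approached as far as the arm can. A call with a gripper value outside its range is refused whole. The fingers move at their own pace and stop on an object; FORCE is the grip in N (left out, the last holds). Time passes only in rows, so rows that do not move let the fingers close. It gives the time, the measured TCP pose, the force, the opening and the grip force at its end, in the units of the state.
- bot.get_obs(): the state, without advancing time (a new reading comes with each control period).
- viewer.camera(name): name is "scene" or "top" or "wrist"; returns a dict with "pixels" (420x560x3 uint8, red, green, blue), "vfov" (degrees; the focal length in pixels is half the picture's height over the tangent of half this angle, whatever the lens; pixels are square), "cx", "cy" (the principal point, pixels), "R" (3x3) and "t" (3): a world point X has camera coordinates R X + t. Camera axes: x right, y down, z forward; pixel columns grow to the right and rows downward; lengths in m; the calibration is good to about 2 mm. A picture is of the moment at which its call begins. There is no depth.
- bot.job_done(): hands the job in; it is judged then, once.
Trained networks look in the newest picture that a camera, given by its name, has taken for a name from the list of things; names that differ only in an ending like _2 or _b are one class to them, and where a whole thing is asked for, a point or a joint stands for the part that bears it (a point fixed in the world has none). Each returns a list of dicts, best first, with "conf" (0 to 1); they miss things now and then, are a little off and sometimes report something else, mostly with a low value. They report only what shows in the picture. A call takes as long as a camera call. They do not tell look-alikes from the thing itself.
- finder.outline_of(camera, thing): "pixels" (420x560 bool, what is visible of it) and "extent" ([centre column, centre row, width, height] in pixels, round what is visible of it).
- finder.mark_of(camera, thing): "position" ([column, row] in pixels: a listed point, or the origin of a listed thing).
The state is a dict: "time": time; "q": joint angles; "qd": joint speeds; "joint_efforts": joint torques, N m; "ee_pos": TCP position; "tcp_rot": TCP orientation; "wrist_force": force on the tool from outside, world axes, zero at the start; "torque": the same for the moment, N m; "opening": finger opening in m; "grasp_force": force on a finger pad.
Only numpy, scipy, OpenCV 4.12 (cv2) and the standard library are available. Lean on these libraries where they do the work, as an engineer would, in place of code of your own. Each camera call takes 0.05 s, during which the arm holds its last target. There are 200 camera calls.

## Working session

There is one attempt and no reset: what is moved stays moved. The work goes in short steps, Python scripts to look and compute and a shell command to move; the robot and the scene stay as the last step left them, time stands still between calls to the robot, and variables do not carry over. Pictures are saved under pics/ and viewed, at most 10 in all, crops included, and the job is handed in when it is done.

```bash
mkdir -p pics; cat > h.py <<'E'
import numpy as np, cv2
from workcell import bot, viewer, finder
def K(c):
    f=c["pixels"].shape[0]/2/np.tan(np.radians(c["vfov"])/2); return f,c["cx"],c["cy"]
def ray(c,p):
    f,cx,cy=K(c); R=np.array(c["R"]);t=np.array(c["t"])
    d=R.T@np.array([(p[0]-cx)/f,(p[1]-cy)/f,1]); return -R.T@t,d/np.linalg.norm(d)
def atz(c,p,z):
    o,d=ray(c,p); return o+d*(z-o[2])/d[2]
def proj(c,X):
    f,cx,cy=K(c); x=np.array(c["R"])@np.array(X)+np.array(c["t"]); return np.array([f*x[0]/x[2]+cx,f*x[1]/x[2]+cy])
def tri(rs):
    A=np.zeros((3,3));b=np.zeros(3)
    for o,d in rs:
        M=np.eye(3)-np.outer(d,d);A+=M;b+=M@o
    X=np.linalg.solve(A,b); return X,[float(np.linalg.norm((np.eye(3)-np.outer(d,d))@(X-o))*1000) for o,d in rs]
def save(c,n,crop=None,s=1):
    im=c["pixels"]
    if crop: im=im[crop[1]:crop[3],crop[0]:crop[2]]
    im=cv2.resize(im,None,fx=s,fy=s,interpolation=cv2.INTER_CUBIC); cv2.imwrite("pics/"+n,im[:,:,::-1])
E
python3 - <<'E'
from h import *
np.set_printoptions(precision=4,suppress=True)
o=bot.get_obs();print(o)
cs={}
for n in ("scene","top"):
    c=viewer.camera(n);cs[n]=c;save(c,n+"0.png")
    print(n,c["vfov"],-np.array(c["R"]).T@c["t"])
    for th in ("key_orange_bow","keyway","key_blue_bow","key_black_bow","switch","stand","tape","jar","mug"):
        print(th,[(np.round(m["position"],1).tolist(),round(m["conf"],2)) for m in finder.mark_of(n,th)])
E
```

```text
{'time': 0.0, 'q': array([77.1199,  5.0098, 10.0334, 95.0996, -0.0013, 89.9995]), 'qd': array([-0.0869, -0.0087, -0.0026, -0.0383, -0.0271, -0.0275]), 'joint_efforts': array([  0.0021, -52.0382,  46.4809,   0.016 ,   0.0002,   0.    ]), 'ee_pos': array([0.1226, 0.5359, 0.2306]), 'tcp_rot': array([-179.924 ,    0.0013,  167.1203]), 'wrist_force': array([ 0.6445, -0.6067,  0.0702]), 'torque': array([ 0.017 , -0.0265, -0.0137]), 'grasp_force': 0.0, 'opening': 0.08507325794854938}
scene 42.89415914220024 [ 1.3053 -0.8366  0.8439]
key_orange_bow [([251.1, 267.5], 0.7), ([233.7, 236.7], 0.59)]
keyway [([302.3, 137.5], 0.94), ([324.5, 176.2], 0.61)]
key_blue_bow [([181.7, 255.9], 0.68)]
key_black_bow [([209.5, 241.7], 0.58), ([207.9, 272.7], 0.29)]
switch [([301.2, 160.2], 0.88), ([323.2, 197.0], 0.73)]
stand [([208.2, 271.2], 0.95)]
tape [([292.5, 247.3], 0.83)]
jar [([340.0, 266.4], 0.71)]
mug []
top 54.70714616676529 [0.4251 0.0546 1.1758]
key_orange_bow [([367.5, 165.2], 0.6), ([346.5, 200.4], 0.58)]
keyway [([160.5, 288.9], 0.75), ([206.8, 210.4], 0.65), ([365.9, 210.4], 0.43), ([213.3, 215.7], 0.18)]
key_blue_bow [([400.1, 212.7], 0.66), ([213.4, 217.6], 0.64)]
key_black_bow [([297.2, 184.2], 0.44), ([371.0, 208.0], 0.41), ([367.5, 213.3], 0.33), ([204.5, 214.1], 0.26)]
switch [([212.9, 214.9], 0.81), ([163.2, 286.7], 0.74)]
stand [([366.8, 209.2], 0.83), ([205.0, 213.0], 0.69), ([344.4, 200.9], 0.68)]
tape [([296.4, 184.5], 0.7)]
jar [([287.2, 140.6], 0.96)]
mug [([339.5, 135.0], 0.66)]
```

View pics/scene0.png

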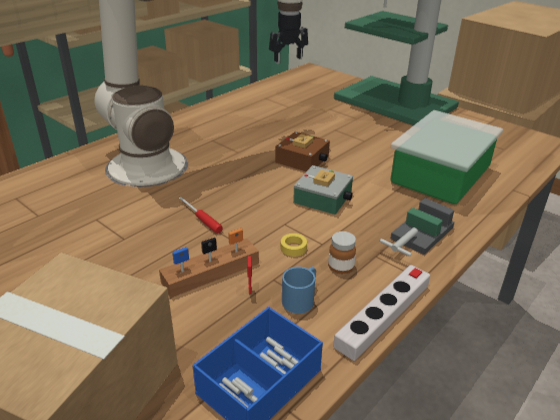

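View pics/top0.png

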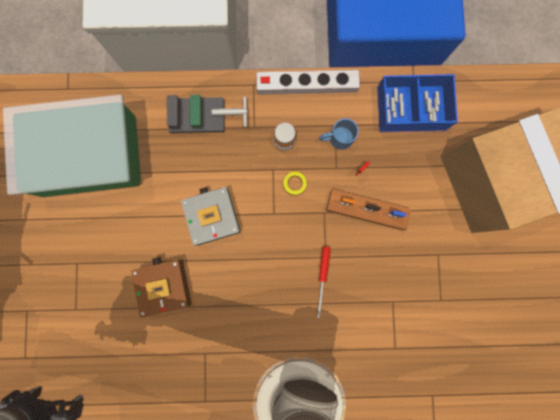

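The scene picture shows the stand with blue (181,256), black (209,245) and orange (235,237) keys, and a red key-like thing standing at (250,268). There are two switches: brown at (302,150) and green with a grey top at (324,187). In the top view these are the grey-topped switch at (210,215), the brown one at (160,288), the orange key at (346,201) and the red look-alike at (363,168). The ones meant are the key at scene (235,237), which is orange and in the stand, and the switch at scene (324,187), which is green and grey. I'll triangulate these and confirm with one crop.

```bash
python3 - <<'E'
from h import *
np.set_printoptions(precision=4,suppress=True)
s=viewer.camera("scene");t=viewer.camera("top")
for n,a,b in (("orange",(233.7,236.7),(346.5,200.4)),("keyway",(324.5,176.2),(209,214.5)),("blue",(181.7,255.9),(398.5,213.2)),("black",(209.5,241.7),(372,208)),("jar",(340,266.4),(287.2,140.6))):
    print(n,*tri([ray(s,a),ray(t,b)]))
# switch yaw from gray top, stand yaw from key row
im=t["pixels"];hsv=cv2.cvtColor(im,cv2.COLOR_RGB2HSV)
m=((hsv[...,1]<60)&(hsv[...,2]>90)).astype(np.uint8);m[:,:180]=0;m[:,242:]=0;m[:180]=0;m[250:]=0
r=cv2.minAreaRect(cv2.findNonZero(m));print("graytop",r);B=cv2.boxPoints(r)
P=np.array([atz(t,p,.06) for p in B]);print(P,P.mean(0))
m=((hsv[...,0]>20)&(hsv[...,0]<32)&(hsv[...,1]>150)&(hsv[...,2]>150)).astype(np.uint8);m[:,:185]=0;m[:,235:]=0;m[:190]=0;m[240:]=0
r=cv2.minAreaRect(cv2.findNonZero(m));print("nose",r);print(np.array([atz(t,p,.076) for p in cv2.boxPoints(r)]))
a=cv2.resize(im[175:255,170:250],(400,400),interpolation=2);b=cv2.resize(im[160:240,330:410],(400,400),interpolation=2)
cv2.imwrite("pics/crop1.png",np.hstack([a,b])[:,:,::-1])
E
```

```text
orange [ 0.5551 -0.1444  0.0786] [3.7304662496054863, 3.7304662496054504]
keyway [0.5284 0.234  0.0723] [0.042674109313376195, 0.04267410931352098]
blue [ 0.5202 -0.2795  0.0816] [1.7103196939745, 1.7103196939744307]
black [ 0.5346 -0.2075  0.0885] [0.6032527793455359, 0.6032527793455098]
jar [0.7509 0.0141 0.0008] [1.981430291739206, 1.9814302917395017]
graytop ((209.826416015625, 215.40481567382812), (48.439998626708984, 48.0), 73.73979187011719)
[[0.5748 0.3158 0.06  ]
 [0.6095 0.188  0.06  ]
 [0.4795 0.1522 0.06  ]
 [0.4457 0.2787 0.06  ]] [0.5274 0.2337 0.06  ]Traceback (most recent call last):
  File "<stdin>", line 12, in <module>
cv2.error: OpenCV(4.12.0) /io/opencv/modules/imgproc/src/convhull.cpp:143: error: (-215:Assertion failed) total >= 0 && (depth == CV_32F || depth == CV_32S) in function 'convexHull'
```

```bash
cat >> h.py <<'E'
from scipy.spatial.transform import Rotation as Ro
def delta(p,yaw=None):
    "tool-axes shift mm (before turning) and turn about tool z, to TCP p [m], yaw deg"
    o=bot.get_obs();r=Ro.from_euler("xyz",o["tcp_rot"],degrees=True)
    sh=r.inv().apply(np.array(p)-o["ee_pos"])*1000
    rv=None if yaw is None else np.degrees((r.inv()*Ro.from_euler("xyz",[180,0,yaw],degrees=True)).as_rotvec())
    print("shift",np.round(sh,1),"turn",None if rv is None else np.round(rv,2),"q",np.round(o["q"],1),"t",o["time"])
E
python3 - <<'E'
from h import *
t=viewer.camera("top");im=t["pixels"]
a=cv2.resize(im[175:255,170:250],(400,400),interpolation=2);b=cv2.resize(im[150:230,330:410],(400,400),interpolation=2)
cv2.imwrite("pics/crop1.png",np.hstack([a,b])[:,:,::-1])
delta([.556,-.144,.231],75.5)
E
python3 -m inch '[[[60,0,0,0,0,0,10]]]'
python3 -c "
from h import *
delta([.5,-.11,.25],-104.5)"
```

```text
shift [-5.741e+02 -5.664e+02  3.000e-01] turn [-0.    0.   91.62] q [77.1  5.  10.1 95.1  0.  90. ] t 1.15
time: 1.27
ee_pos: [0.1226, 0.5362, 0.2313]
tcp_rot: [-180.0, -0.0, 156.9]
wrist_force: [0.2, -0.8, -0.4]
opening: 0.0698
grasp_force: 0.0
shift [-600.4 -446.7  -18.7] turn [  0.    -0.   -98.56] q [ 77.1   5.   10.1  95.1   0.  100.2] t 1.275
```

View pics/crop1.png

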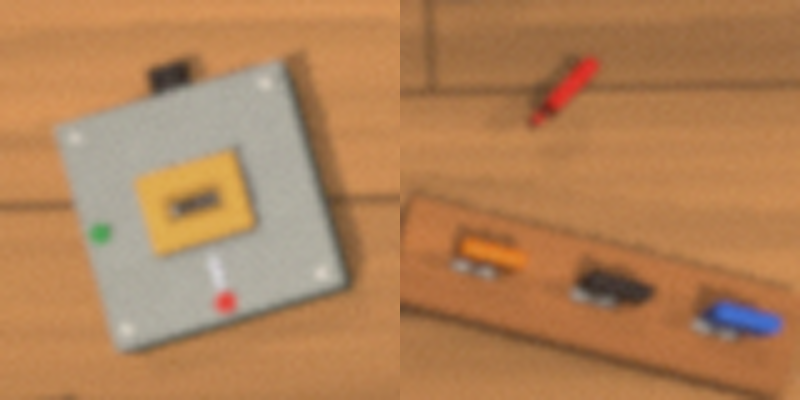

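The crop shows the grey-topped switch with its brass nose, red dot at the lower right and green dot on the left. The orange key is the first in the stand, and the red look-alike lies apart at the upper left. Moving over the stand.

```bash
python3 -m inch '[[[60,-38,-28,-2,0,0,0],[60,-38,-28,-2,0,0,0],[60,-38,-28,-2,0,0,0],[60,-38,-28,-2,0,0,0],[60,-38,-28,-2,0,0,0],[60,-38,-28,-2,0,0,0],[60,-38,-28,-2,0,0,0],[60,-38,-28,-2,0,0,0]]]' && python3 -m inch '[[[60,-38,-28,0,0,0,0],[60,-38,-28,0,0,0,0],[60,-38,-28,0,0,0,0],[60,-38,-28,0,0,0,0],[60,-38,-28,0,0,0,0],[60,-38,-28,0,0,0,0],[60,-38,-28,0,0,0,0],[60,-30,-28,0,0,0,0]]]' && python3 -m inch '[[[60,0,0,0,0,0,-10],[60,0,0,0,0,0,-10],[60,0,0,0,0,0,-10],[60,0,0,0,0,0,-10],[60,0,0,0,0,0,-10],[60,0,0,0,0,0,-10],[60,0,0,0,0,0,-10],[60,0,0,0,0,0,-10]]]' && python3 -m inch '[[[60,0,0,0,0,0,-10],[60,0,0,0,0,0,-8.5],[60,0,0,0,0,0,0]]]'
python3 - <<'E'
from h import *
delta([.556,-.144,.25],-104.5)
c=viewer.camera("wrist");save(c,"w1.png")
print(c["vfov"],-np.array(c["R"]).T@c["t"],proj(c,[.556,-.144,.082]))
for th in ("key_orange_bow","stand"): print(th,[(np.round(m["position"],1).tolist(),round(m["conf"],2)) for m in finder.mark_of("wrist",th)])
E
```

```text
time: 2.28
ee_pos: [0.3161, 0.2102, 0.2475]
tcp_rot: [180.0, 0.0, 157.1]
wrist_force: [0.9, 0.1, 0.1]
opening: 0.051
grasp_force: 0.0
time: 3.28
ee_pos: [0.5019, -0.1115, 0.2471]
tcp_rot: [180.0, -0.0, 157.1]
wrist_force: [-0.5, -0.5, -0.9]
opening: 0.0516
grasp_force: 0.0
time: 4.28
ee_pos: [0.5012, -0.1099, 0.2473]
tcp_rot: [-180.0, 0.0, -122.6]
wrist_force: [0.1, 0.0, -0.3]
opening: 0.0511
grasp_force: 0.0
time: 4.65
ee_pos: [0.5012, -0.1099, 0.2473]
tcp_rot: [-180.0, -0.0, -104.4]
wrist_force: [0.4, 0.0, 1.0]
opening: 0.051
grasp_force: 0.0
shift [ 19.4 -61.6  -2.7] turn [-0.   -0.    0.06] q [-12.4   0.3   7.   96.7  -0.  -87.9] t 4.65
65.89585139520845 [ 0.48173538 -0.19124431  0.38965358] [217.97127354 166.20677403]
key_orange_bow [([219.2, 166.8], 0.97), ([112.1, 139.7], 0.91)]
stand [([228.7, 91.1], 0.76), ([213.6, 92.8], 0.51)]
```

View pics/w1.png

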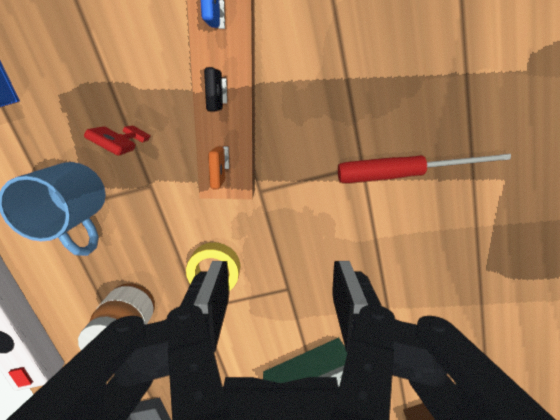

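The orange bow is at (217,167), matching the estimate. The stand edges run close to vertical in the image, so the tool is aligned with it. Next I move above the key for a second view.

```bash
cat >> h.py <<'E'
import pickle
def look(th,near=None,store=None,cam="wrist"):
    c=viewer.camera(cam); ms=finder.mark_of(cam,th)
    print([(np.round(m["position"],1).tolist(),round(m["conf"],2)) for m in ms])
    if near is not None: ms.sort(key=lambda m:np.hypot(*(np.array(m["position"])-proj(c,near))))
    r=ray(c,ms[0]["position"])
    if store: pickle.dump(r,open(store,"wb"))
    return c,ms[0]["position"],r
E
python3 -c "
from h import *
look('key_orange_bow',[.556,-.144,.082],'o1.pkl')"
python3 -m inch '[[[60,10,-31,0,0,0,0],[60,10,-31,0,0,0,0],[60,0,0,35,0,0,0],[60,0,0,0,0,0,0]]]'
python3 - <<'E'
from h import *
np.set_printoptions(precision=4,suppress=True)
c,p,r=look('key_orange_bow',[.556,-.144,.082],'o2.pkl')
X,e=tri([pickle.load(open('o1.pkl','rb')),r]);print(X,e)
print("at .082",atz(c,p,.082))
o=[m for m in finder.outline_of("wrist","key_orange")]
for m in o[:3]: print(m["conf"],m["extent"])
# orange colour mask
h=cv2.cvtColor(c["pixels"],cv2.COLOR_RGB2HSV);m=((h[...,0]>7)&(h[...,0]<14)&(h[...,1]>215)&(h[...,2]>120)).astype(np.uint8)
pp=np.round(p).astype(int);w=np.zeros_like(m);w[max(0,pp[1]-60):pp[1]+60,pp[0]-40:pp[0]+40]=1
print(cv2.minAreaRect(cv2.findNonZero(m*w)))
save(c,"w2.png")
delta([X[0],X[1],.063],-104.5)
E
```

```text
[([113.2, 141.1], 0.76), ([217.7, 163.8], 0.64)]
time: 5.4
ee_pos: [0.5553, -0.1445, 0.2096]
tcp_rot: [179.7, 0.0, -104.4]
wrist_force: [-0.0, -0.3, -0.3]
opening: 0.0513
grasp_force: 0.0
[([162.6, 169.0], 0.84), ([281.7, 196.7], 0.65)]
[ 0.5542 -0.147   0.0884] [0.4221966507139707, 0.4221966507139816]
at .082 [ 0.5549 -0.1447  0.082 ]
0.88 [280.9, 199.3, 15.1, 51.5]
0.79 [165.4, 167.6, 60.3, 43.1]
0.63 [403.2, 403.1, 25.3, 33.7]Traceback (most recent call last):
  File "<stdin>", line 11, in <module>
cv2.error: OpenCV(4.12.0) /io/opencv/modules/imgproc/src/convhull.cpp:143: error: (-215:Assertion failed) total >= 0 && (depth == CV_32F || depth == CV_32S) in function 'convexHull'
```

The bow is at (0.555, -0.1445), which is right under the tool. Its measured height is 0.082–0.088 against 0.082 from the text. Descending and gripping.

```bash
python3 -m inch '[[[60,0,0,40,0,0,0],[60,0,0,40,0,0,0],[60,0,0,40,0,0,0],[60,0,0,20,0,0,0],[60,0,0,6,0,0,0],[60,0,0,0,0,0,0]]]' 100 && python3 -m inch '[[[0,0,0,0,0,0,0],[0,0,0,0,0,0,0],[0,0,0,0,0,0,0],[0,0,0,0,0,0,0],[0,0,0,0,0,0,0],[0,0,0,0,0,0,0]]]' 100
python3 -c "
from h import *
c=viewer.camera('wrist');save(c,'w3.png')"
```

```text
time: 6.3
ee_pos: [0.5568, -0.1447, 0.0677]
tcp_rot: [-179.9, 0.0, -104.4]
wrist_force: [-0.1, -0.1, 0.4]
opening: 0.051
grasp_force: 0.0
time: 7.05
ee_pos: [0.5567, -0.1448, 0.0673]
tcp_rot: [-179.9, -0.0, -104.4]
wrist_force: [-1.4, -0.4, 6.1]
opening: 0.0082
grasp_force: 97.9
```

View pics/w3.png

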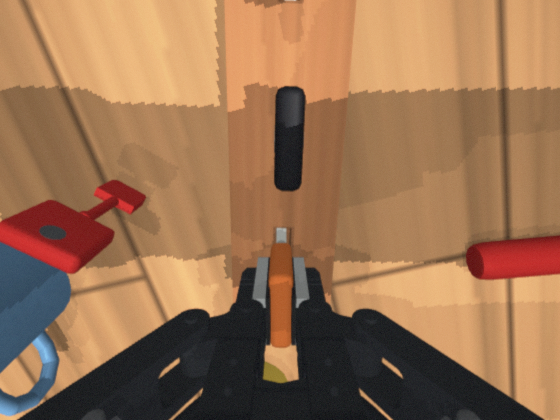

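The orange bow is gripped squarely between the pads at (280,290), with the black key untouched at (290,138). Lifting.

```bash
python3 -m inch '[[[0,0,0,-15,0,0,0],[0,0,0,-25,0,0,0],[0,0,0,-40,0,0,0],[0,0,0,-40,0,0,0],[0,0,0,-10,0,0,0],[0,0,0,0,0,0,0]]]' 100
python3 - <<'E'
from h import *
delta([.5284,.234,.197],-74.8)
c=viewer.camera("wrist")
o=bot.get_obs();tz=o["ee_pos"]
for m in finder.mark_of("wrist","key_orange_bow"): print(m["conf"],m["position"],atz(c,m["position"],tz[2]+.0147))
print("tcp",o["ee_pos"],o["grasp_force"],o["opening"])
E
```

```text
time: 7.85
ee_pos: [0.5565, -0.1447, 0.1967]
tcp_rot: [-180.0, -0.0, -104.4]
wrist_force: [0.1, 0.2, -0.8]
opening: 0.0088
grasp_force: 97.5
shift [-359.9  121.3   -0.4] turn [-5.000e-02 -1.000e-02 -2.958e+01] q [-14.6   7.8   9.3  91.5  -0.  -90.2] t 7.85
0.84 [278.6, 288.4] [ 0.5587734  -0.1450359   0.21020286]
0.66 [160.8, 171.7] [ 0.59136164 -0.20987253  0.21020286]
tcp [ 0.55613729 -0.14461268  0.19550286] 97.51402258872986 0.008273277029071994
```

```bash
python3 -c "
from h import *
delta([.505,.320,.197],-74.8)"
```

```text
shift [-437.3  164.7   -1.8] turn [  0.11   0.03 -29.58] q [-14.6   7.8   9.2  91.4  -0.  -90.2] t 7.95
```

```bash
python3 -m inch '[[[0,-30,11,0,0,0,0],[0,-48,18,0,0,0,0],[0,-48,18,0,0,0,0],[0,-48,18,0,0,0,0],[0,-48,18,0,0,0,0],[0,-48,18,0,0,0,0],[0,-48,18,0,0,0,0],[0,-48,18,0,0,0,0]]]' 100 && python3 -m inch '[[[0,-48,18,0,0,0,0],[0,-23,10,0,0,0,0],[0,0,0,0,0,0,-10],[0,0,0,0,0,0,-10],[0,0,0,0,0,0,-9.6],[0,0,0,0,0,0,0],[0,0,0,0,0,0,0]]]' 100
python3 - <<'E'
from h import *
c,p,r=look('keyway',[.5284,.234,.076],'k1.pkl');save(c,"w4.png")
print(p,proj(c,[.5284,.234,.076]),atz(c,p,.076));delta([.5284,.234,.197],-74.8)
E
```

```text
time: 8.95
ee_pos: [0.5135, 0.2453, 0.1947]
tcp_rot: [179.9, -0.1, -104.4]
wrist_force: [0.4, 0.2, -1.2]
opening: 0.0088
grasp_force: 97.6
time: 9.82
ee_pos: [0.5048, 0.3195, 0.1955]
tcp_rot: [179.9, -0.0, -75.0]
wrist_force: [0.5, 0.8, -0.9]
opening: 0.0086
grasp_force: 97.4
[([440.1, 291.7], 0.86), ([282.5, 96.3], 0.83)]
[282.5, 96.3] [281.20575849  89.78938301] [0.52622731 0.23826309 0.076     ]
shift [88.7 -0.5 -1.1] turn [ 0.04 -0.01 -0.12] q [ 32.3  11.   12.9  91.9   0.  -72.8] t 9.925
```

View pics/w4.png

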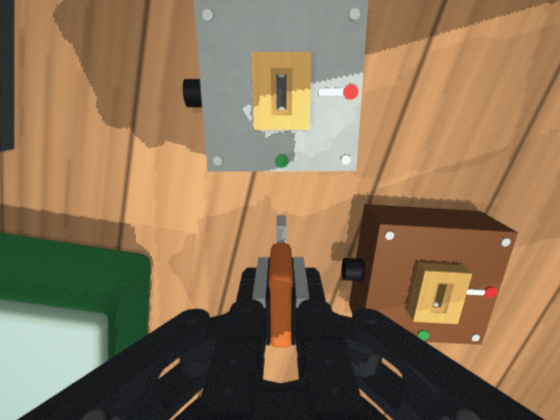

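The green/grey switch is upright in view: nose (282,91), red dot (350,92), green dot (281,160). The key hangs at column 281, aligned with it. Next I measure the nose and slot precisely, here and from a second place 40 mm nearer.

```bash
cat >> h.py <<'E'
def nose(c,guess):
    f=K(c)[0]; g=proj(c,guess).astype(int); im=c["pixels"]; h=cv2.cvtColor(im,cv2.COLOR_RGB2HSV)
    w=np.zeros(im.shape[:2],np.uint8); cv2.circle(w,tuple(int(v) for v in g),60,1,-1)
    m=((h[...,0]>14)&(h[...,0]<32)&(h[...,1]>120)&(h[...,2]>70)).astype(np.uint8)*w
    n,l,st,ce=cv2.connectedComponentsWithStats(m); k=1+np.argmax(st[1:,4]); m=(l==k).astype(np.uint8)
    r=cv2.minAreaRect(cv2.findNonZero(m)); hull=cv2.fillConvexPoly(np.zeros_like(m),cv2.convexHull(cv2.findNonZero(m)),1)
    P=np.array([atz(c,p,.076)[:2] for p in cv2.boxPoints(r)]); e=P-np.roll(P,1,0); L=np.hypot(*e.T)*1000; 
    print("nose",np.round(r[0],1),"world",np.round(P.mean(0),4),"sides",np.round(L,1),"ang",np.round(np.degrees(np.arctan2(e[:,1],e[:,0]))%90,1))
    M=cv2.erode(hull,np.ones((9,9)));d=cv2.findNonZero((M&(h[...,2]<95)).astype(np.uint8))
    s=cv2.minAreaRect(d); print("slot",s, "world",np.round(atz(c,s[0],.076),4))
    return r[0],s[0]
E
python3 - <<'E'
from h import *
c=viewer.camera("wrist");a,b=nose(c,[.5275,.236,.076]);pickle.dump([ray(c,a),ray(c,b)],open("n1.pkl","wb"))
E
python3 -m inch '[[[0,25,0,0,0,0,0],[0,25,0,0,0,0,0],[0,0,0,0,0,0,0],[0,0,0,0,0,0,0]]]' 100
python3 - <<'E'
from h import *
np.set_printoptions(precision=4,suppress=True)
c,p,r=look('keyway',[.5275,.236,.076]);a,b=nose(c,[.5275,.236,.076]);n=pickle.load(open("n1.pkl","rb"))
print("mark",tri([pickle.load(open('k1.pkl','rb')),r]),atz(c,p,.076));print(tri([n[0],ray(c,a)]),tri([n[1],ray(c,b)]))
h=cv2.cvtColor(c["pixels"],cv2.COLOR_RGB2HSV)[235:350,255:305];m=((h[...,0]>5)&(h[...,0]<13)&(h[...,1]>180)).astype(np.uint8)
q=cv2.findNonZero(m);print("bow px",cv2.minAreaRect(q) if q is not None else None)
print(c["t"],proj(c,bot.get_obs()["ee_pos"]+[0,0,.0147]))
save(c,"w5.png");delta([.5284,.234,.197],-74.8)
E
```

```text
nose [281.  90.] world [0.5286 0.2353] sides [54.5 42.6 54.5 45.8] ang [13.5 15.1 16.8 15.1]
slot ((281.5, 91.0), (32.0, 9.0), 90.0) world [0.5283 0.2349 0.076 ]
time: 10.48
ee_pos: [0.5181, 0.2717, 0.1963]
tcp_rot: [-180.0, 0.0, -74.8]
wrist_force: [-0.1, 0.1, -1.4]
opening: 0.0084
grasp_force: 97.4
[([284.3, 156.9], 0.64), ([430.8, 333.7], 0.61)]
nose [281.5 154. ] world [0.5287 0.2346] sides [55.3 41.6 55.3 44.5] ang [13.7 15.2 16.8 15.2]
slot ((282.0, 154.0), (28.0, 8.0), 90.0) world [0.5286 0.2335 0.076 ]
mark (array([0.5257, 0.2381, 0.0603]), [0.4462252329783259, 0.44622523297845285]) [0.5262 0.2353 0.076 ]
(array([0.5288, 0.2343, 0.0722]), [0.008101546751435679, 0.008101546751334421]) (array([0.5282, 0.2348, 0.0683]), [0.023045746646113432, 0.023045746646040713])
bow px ((25.0, 60.0), (102.0, 24.0), 90.0)
[ 0.5727 -0.1499  0.3062] [283.5489 291.3929]
shift [39.4 -0.1 -0.8] turn [0.   0.01 0.03] q [ 27.7   9.2  10.9  91.6   0.  -77.5] t 10.575
```

View pics/w5.png

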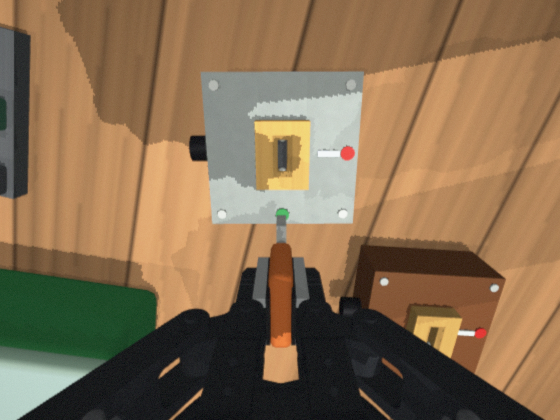

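Nose and slot agree at about (0.5285, 0.234). Seen by the same camera, the key sits about 1.4 mm to the +x side of where the calibration puts it, so I aim for the slot relative to the key.

```bash
python3 -m inch '[[[0,19,0.7,0,0,0,0],[0,19,0.8,0,0,0,0],[0,0,0,25,0,0,0],[0,0,0,25,0,0,0],[0,0,0,5,0,0,0],[0,0,0,0,0,0,0]]]' 100
python3 -c "
from h import *
delta([.527,.235,.137],-74.8)
c=viewer.camera('scene');p=proj(c,[.528,.234,.09]).astype(int);save(c,'s1.png',(p[0]-50,p[1]-45,p[0]+50,p[1]+30),7)"
```

```text
time: 11.32
ee_pos: [0.5268, 0.2338, 0.1418]
tcp_rot: [-180.0, -0.0, -74.8]
wrist_force: [0.3, 0.2, -1.6]
opening: 0.0085
grasp_force: 97.5
shift [-1.1 -0.5  4.8] turn [-0.01 -0.   -0.01] q [ 23.9   7.7   3.1  85.4  -0.  -81.3] t 11.325
```

View pics/s1.png

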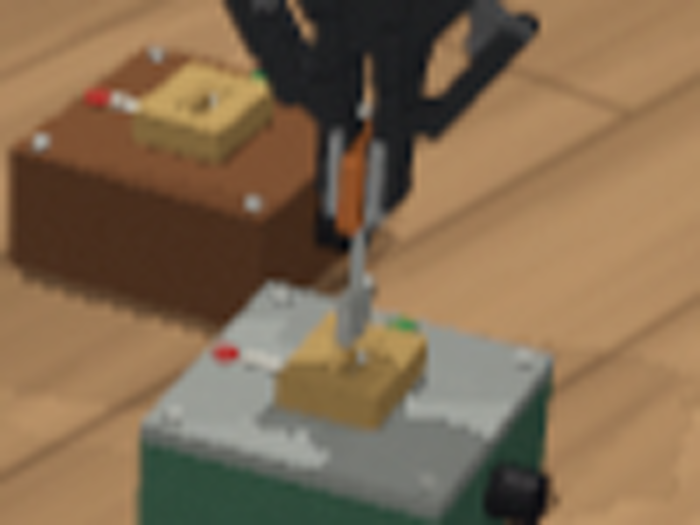

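The key hangs just above the slot and looks aligned with it. Lowering gently while watching the force.

```bash
python3 -m inch '[[[0,-0.5,0,4,0,0,0],[0,0,0,4,0,0,0],[0,0,0,3,0,0,0],[0,0,0,3,0,0,0],[0,0,0,0,0,0,0]]]' 100
```

```text
time: 12.0
ee_pos: [0.5264, 0.2348, 0.1269]
tcp_rot: [180.0, -0.0, -74.8]
wrist_force: [-0.2, 0.2, -0.4]
opening: 0.0086
grasp_force: 97.5
```

```bash
python3 -m inch '[[[0,0,0,2,0,0,0],[0,0,0,1,0,0,0],[0,0,0,0,0,0,0]]]' 100; python3 -m inch '[[[0,1,0,1,0,0,0],[0,-1,0,1,0,0,0],[0,0,0,0,0,0,0]]]' 100
```

```text
time: 12.38
ee_pos: [0.5266, 0.2347, 0.1243]
tcp_rot: [-180.0, -0.0, -74.8]
wrist_force: [-0.5, -1.0, -0.1]
opening: 0.0086
grasp_force: 97.6
time: 12.75
ee_pos: [0.5267, 0.2345, 0.1224]
tcp_rot: [-180.0, -0.0, -74.8]
wrist_force: [-0.1, -3.0, 0.8]
opening: 0.0088
grasp_force: 98.0
```

```bash
python3 -m inch '[[[0,1.2,0,1,0,0,0],[0,-1,0,1,0,0,0],[0,1,0,1,0,0,0],[0,-1,0,1,0,0,0],[0,0.5,0,0,0,0,0],[0,0,0,0,0,0,0]]]' 100
```

```text
time: 13.5
ee_pos: [0.5271, 0.2346, 0.1188]
tcp_rot: [-179.9, 0.1, -74.8]
wrist_force: [1.2, 0.5, 4.0]
opening: 0.0086
grasp_force: 98.4
```

```bash
python3 -m inch '[[[0,1,0,1.5,0,0,0],[0,-2,0,1.5,0,0,0],[0,2,0,1.5,0,0,0],[0,-2,0,1.5,0,0,0],[0,1,0,0,0,0,0],[0,0,0,0,0,0,0]]]' 100
```

```text
time: 14.25
ee_pos: [0.5264, 0.2342, 0.1114]
tcp_rot: [179.9, 0.0, -74.8]
wrist_force: [2.0, 2.6, -4.8]
opening: 0.0085
grasp_force: 97.3
```

```bash
python3 -m inch '[[[0,0,0,3,0,0,0],[0,0,0,3,0,0,0],[0,0,0,3,0,0,0],[0,0,0,3,0,0,0],[0,0,0,3,0,0,0],[0,0,0,0,0,0,0]]]' 100
```

```text
time: 15.0
ee_pos: [0.5265, 0.2337, 0.0966]
tcp_rot: [179.9, -0.0, -74.8]
wrist_force: [-1.0, -0.1, -0.1]
opening: 0.0084
grasp_force: 97.8
```

```bash
python3 -m inch '[[[0,0,0,3,0,0,0],[0,0,0,2,0,0,0],[0,0,0,2,0,0,0],[0,0,0,0,0,0,0]]]' 100;  python3 -m inch '[[[0,0,0,1,0,0,0],[0,0,0,0,0,0,0]]]' 100
```

```text
time: 15.5
ee_pos: [0.5268, 0.2341, 0.0904]
tcp_rot: [-180.0, -0.0, -74.8]
wrist_force: [0.4, 0.3, 0.7]
opening: 0.0088
grasp_force: 97.9
time: 15.75
ee_pos: [0.5269, 0.2342, 0.0903]
tcp_rot: [-179.9, 0.0, -74.8]
wrist_force: [-0.9, -2.2, 6.7]
opening: 0.0087
grasp_force: 99.0
```

The key is on the floor of the slot: TCP at 0.0903 against 0.090 predicted, with the contact force rising. Turning clockwise (+ about tool z).

```bash
python3 -m inch '[[[0,0,0,0,0,0,7],[0,0,0,0,0,0,7],[0,0,0,0,0,0,7],[0,0,0,0,0,0,7],[0,0,0,0,0,0,0]]]' 100; python3 -c "
from h import *
o=bot.get_obs();print(o['torque'],o['q'])"
```

```text
time: 16.38
ee_pos: [0.5268, 0.2342, 0.0903]
tcp_rot: [-180.0, 0.0, -102.9]
wrist_force: [-2.7, -1.4, 6.9]
opening: 0.0084
grasp_force: 98.9
[-0.24934532  0.60547702  0.11366412] [ 2.39679691e+01  8.08822023e+00 -2.10830883e+00  7.97474364e+01
  7.64983987e-04 -5.31584299e+01]
```

```bash
python3 -m inch '[[[0,0,0,0,0,0,9],[0,0,0,0,0,0,9],[0,0,0,0,0,0,9],[0,0,0,0,0,0,9],[0,0,0,0,0,0,9],[0,0,0,0,0,0,9],[0,0,0,0,0,0,9],[0,0,0,0,0,0,0]]]' 100; python3 -c "
from h import *
o=bot.get_obs();print(o['torque'],o['q'][5])"
```

```text
time: 17.38
ee_pos: [0.526, 0.2346, 0.0903]
tcp_rot: [179.9, -0.0, -165.9]
wrist_force: [-4.8, 0.5, 8.5]
opening: 0.0084
grasp_force: 99.2
[0.22955057 1.54502818 0.08980443] 9.869882248085931
```

```bash
for i in 1; do python3 -m inch '[[[0,0,0,0,0,0,3],[0,0,0,0,0,0,3],[0,0,0,0,0,0,0],[0,0,0,0,0,0,0]]]' 100; done; python3 -c "
from h import *
for i in range(3):
  o=bot.get_obs();print(o['torque'],o['tcp_rot'])
  viewer.camera('wrist')"
```

```text
time: 17.88
ee_pos: [0.526, 0.2347, 0.0903]
tcp_rot: [179.9, -0.0, -171.7]
wrist_force: [-5.7, 1.4, 8.9]
opening: 0.0089
grasp_force: 99.2
[0.35857799 1.56462581 0.08668139] [ 1.79910577e+02 -3.22876211e-02 -1.71736569e+02]
[0.35245957 1.53850379 0.10904065] [ 1.79911153e+02 -3.17594832e-02 -1.71739503e+02]
[0.32323054 1.55911142 0.11030978] [ 1.79913119e+02 -3.42194345e-02 -1.71738853e+02]
```

```bash
python3 -m inch '[[[0,0,0,0,0,0,2],[0,0,0,0,0,0,2],[0,0,0,0,0,0,0],[0,0,0,0,0,0,0]]]' 100; python3 - <<'E'
from h import *
o=bot.get_obs();print(o['torque'],o['tcp_rot'])
c=viewer.camera('top');a=cv2.resize(c["pixels"][175:255,170:250],(400,400),interpolation=2)
s=viewer.camera('scene');p=proj(s,[.528,.234,.08]).astype(int);b=cv2.resize(s["pixels"][p[1]-40:p[1]+40,p[0]-40:p[0]+40],(400,400),interpolation=2)
cv2.imwrite("pics/end.png",np.hstack([a,b])[:,:,::-1])
E
```

```text
time: 18.52
ee_pos: [0.5259, 0.2348, 0.0903]
tcp_rot: [179.9, -0.0, -175.7]
wrist_force: [-6.2, 1.2, 8.5]
opening: 0.009
grasp_force: 99.2
[0.40055607 1.64164476 0.19791527] [ 1.79910688e+02 -4.31100045e-02 -1.75723933e+02]
```

View pics/end.png

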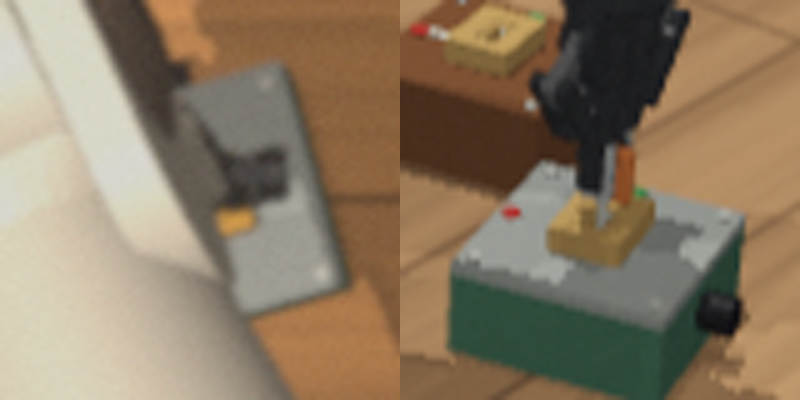

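The pointer has left the red dot, the key is deep in the nose and the torque has doubled at the stop. I add a touch more turn to confirm the stop and keep it held.

```bash
python3 -m inch '[[[0,0,0,0,0,0,1.5],[0,0,0,0,0,0,0],[0,0,0,0,0,0,0]]]' 100; python3 -c "
from h import *
o=bot.get_obs();print(o['torque'],o['tcp_rot'],o['grasp_force'])
if o['torque'][2]>.22: print(bot.job_done())"
```

```text
time: 19.0
ee_pos: [0.5259, 0.2348, 0.0903]
tcp_rot: [179.9, -0.0, -177.2]
wrist_force: [-6.8, 1.2, 9.0]
opening: 0.0082
grasp_force: 99.3
[0.3826721  1.61785828 0.41771851] [ 1.79911679e+02 -4.62542265e-02 -1.77201979e+02] 99.27981734275818
the job is handed in; nothing more can be done
None
```

I handed the job in at 19 s: the orange key is fully home in the green/grey switch, turned clockwise to the stop, and still gripped and held there; the other keys, tape, jar and mug were not touched.

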